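# Touch-test two drying bowls before trimming

### The arm

A 6-joint arm with a two-finger parallel gripper is mounted at the origin on the work surface. World frame = base frame: x ahead of the robot, y to its left, z up, the work surface at z = 0. Lengths are in m, angles in degrees, forces in N, time in s.
With the tool pointing down it reaches from about 0.4 to 0.825 m from the base axis. Payload 7 kg.
Tool frame: the origin (TCP) lies on the centre line of the jaws, within the pads' length; the fingertips stand 19 mm ahead of it and the grasp point (between the pads) is the TCP (r.tips_ahead is the distance from the TCP to the fingertips, in m); z points along the fingers, y is the line along which they close (so a half turn about z gives the same grasp; the last joint's range is limited). The gripper opens to 88 mm and grips with 3 to 60 N. Pads are 19 mm wide; open, the fingers measure 130 mm over their backs; the gripper's body (78 mm by 193 mm) begins 47 mm behind the grasp point.
Start: joints at [-56.03, 20.546, 0.682, 0, -70.136, -16.507], TCP at [0.203, -0.644, 0.246] pointing down, gripper open.
Joint ranges: [-176.03, 176.03], [-82.01, 121.73], [-58.28, 71.71], [-173.87, 95.51], [-174.79, -0.11], [-173.66, 173.66]. Speed limits (degrees/s): [136.94, 136.94, 172.46, 180, 180, 180].

### API

Orientations are given as [roll, pitch, yaw] about the fixed x, y, z axes, in that order (R = Rz(yaw) Ry(pitch) Rx(roll)).
In Python, from plant import r, viewer, close_job gives the robot as it stands. The module is installed in compiled form; this text tells all that it offers.
- The arm moves only by the tool arm_command, never from a script. Its arguments are lists of equal length, an entry for each row: "travel": the shift along the world's x, y, z scaled (see below), a list of three; "delta_rot": the turn, a rotation vector about the world's x, y, z scaled (see below), a list of three. In form: {"travel": [[dx, dy, dz], ...], "delta_rot": [[rx, ry, rz], ...]}. A call has 1 to 20 rows; each row is the pose to reach, as a shift and turn from the pose commanded when the call began; what a row does not reach only later rows make up. The controller multiplies each number of a shift by 0.5 m and each number of a turn by 90 degrees. A row lasts 1/8 s, in which the tool goes at most 62.5 mm and 10.7 degrees, less where a joint would pass 70% of its speed; a pose out of reach is approached as far as the arm can. A call with a number of a shift or a turn outside -1 to 1 is refused whole. A call with a gripper value outside its range is refused whole. "grip" is the opening, from 0 (shut) to 1 (fully open), set as the call begins (left out, the last holds). The fingers move at their own pace and stop on an object; "newtons" is the grip in N (left out, the last holds). Time passes only in rows, so rows that repeat a pose let the fingers close. It gives the time, the measured TCP pose, the force, the opening and the grip force at its end, in the units of the state.
- r.get_state(): the state, without advancing time (a new reading comes with each control period).
- viewer.capture(name): name is "scene" or "top" or "wrist"; returns a dict with "img" (400x640x3 uint8, red, green, blue), "camera_matrix" (3x3 intrinsics, pixels), "R" (3x3) and "t" (3): a world point X has camera coordinates R X + t; the wrist camera has in their place "mount" (4x4, takes a point from camera to tool coordinates, whose origin is the TCP and whose axes are the flange's). Camera axes: x right, y down, z forward; pixel columns grow to the right and rows downward; lengths in m; the calibration is good to about 2 mm. The wrist camera is an equidistant fisheye: a pixel r from the principal point sees the ray r / f radians off the axis. A picture is of the moment at which its call begins: read the wrist's pose just before it. There is no depth.
- close_job(): hands the job in; it is judged then, once.
The state is a dict: "time_s": time; "joints": joint angles; "qd": joint speeds; "joint_torque": joint torques, N m; "tcp_pos": TCP position; "eef_rot": TCP orientation; "contact_force": force on the tool from outside, world axes, zero at the start; "moment": the same for the moment, N m; "gripper_width": finger opening in m; "gripper_force": force on a finger pad.
Only numpy, scipy, OpenCV 4.12 (cv2) and the standard library are available. Lean on these libraries where they do the work, as an engineer would, in place of code of your own. Each camera call takes 0.05 s, during which the arm holds its last target. There are 200 camera calls.

### The job

Four clay pieces are drying on the wooden ware board; find out whether two of them are firm enough to trim. With the fingertips, touch the raised foot on top of the tallest upside-down bowl lightly from above and rest there for half a second, then do the same to the foot of the widest upside-down bowl, and withdraw clear. Push only very lightly so as not to dent the clay, leave everything standing just where it is, lift nothing, and keep off the other pieces and everything else on the bench.

Things in the scene. Friction and masses are not known exactly. Their poses are not given: they have to be found in the camera images.
- board: Fixed wooden ware board lying on the bench, 340 x 340 mm (its x, y) and 18 mm thick; origin under its centre, its top 18 mm above the bench. The four clay pieces stand on it in two rows of two, about 150 mm apart, in any order.
- tall_bowl: An upside-down bowl standing loose on its rim on the ware board, plain grey-brown clay, the tallest of the four: 98 mm high, 100 mm across the rim at the bottom, narrowing upwards to the foot. Origin at the centre of its underside, z up. About 0.3 to 0.6 kg.
- tall_bowl_foot (a point): Centre of the flat top of the tall bowl's foot, a raised disc 54 mm across and 6 mm high, about 116 mm above the bench. The clay is leather-hard: under a fingertip the foot gives springily straight down, about 0.7 mm per newton, at most 5 mm, and comes back when let go; more than 15 N would spoil it.
- wide_bowl: An upside-down bowl standing loose on its rim on the ware board, plain grey-brown clay, the widest of the four: 128 mm across the rim at the bottom, 56 mm high. Origin at the centre of its underside, z up. About 0.3 to 0.6 kg.
- wide_bowl_foot (a point): Centre of the flat top of the wide bowl's foot, a raised disc 62 mm across and 6 mm high, about 74 mm above the bench. The clay is leather-hard: under a fingertip the foot gives springily straight down, about 0.7 mm per newton, at most 5 mm, and comes back when let go; more than 15 N would spoil it.
- small_bowl: An upside-down bowl standing loose on its rim on the ware board, plain grey-brown clay, 84 mm across the rim, 56 mm high, foot 46 mm across. Leave alone. Origin at the centre of its underside.
- lidded_jar: Upright round jar of the same clay with its lid and knob, in one piece, 86 mm across, 84 mm high. Leave alone. Origin at the centre of its underside.
- disc_a: Loose clay disc, 28 mm across, 8 mm thick, lying on the board between the pieces. Leave alone. Origin at the centre of its underside.
- disc_b: Loose clay disc, 32 mm across, 9 mm thick, lying on the board near one edge. Leave alone. Origin at the centre of its underside.
- wood_knife: Loose wooden modelling knife lying on the bench at the left, 157 mm long, 7 mm thick. Leave alone. Origin under its handle, blade towards its +x.
- slip_bottle: White squeeze bottle with a thin nozzle, 60 mm across, 150 mm high, standing at the left. Leave alone. Origin at the centre of its underside.
- ink_bottle: Clear bottle with a cap, 56 mm across, 120 mm high, standing at the left. Leave alone. Origin at the centre of its underside.
- banding_wheel: Dark round banding wheel with chalk rings, fixed, 250 mm across, 92 mm high, on the right. Origin at the centre of its underside. Leave alone.
- mug: Clay mug with a handle, 85 mm high, 76 mm across, standing on the banding wheel. Leave alone. Origin at the centre of its underside.

How it is judged:
By the outcome, as a careful person would: the job done as asked, in the order asked, and still so for the second after the job is handed in, with the robot touching nothing.
It also fails if it takes over 48 s, if anything falls off the work surface, if the arm or the gripper's body presses on something with over 40 N, if the wrist force passes 120 N, or if a joint passes its speed limit or range.

## Working session

There is one attempt and no reset: what is moved stays moved. The work goes in short steps, Python scripts to look and compute and a tool call to move; the robot and the scene stay as the last step left them, time stands still between calls to the robot, and variables do not carry over. Pictures are saved under pics/ and viewed, at most 10 in all, crops included, and the job is handed in when it is done.

Besides the shell and the picture viewer there is one more tool, called after "Call:" as name(argument=value, ...), one argument or row to a line, values as JSON. arm_command: Moves the arm, as the interface text tells. Shifts and turns lie within -1 to 1; 1 stands for 0.5 m of shift or 90 degrees of turn. Its arguments: {"type":"object","properties":{"travel":{"type":"array"},"delta_rot":{"type":"array"},"grip":{"type":"number"},"newtons":{"type":"number"}},"required":["travel","delta_rot"]}

```bash
mkdir -p pics; python3 - <<'E'
from plant import r, viewer
import cv2,pickle
s=r.get_state();print(s,r.tips_ahead)
d={}
for n in("scene","top"):
    c=viewer.capture(n);d[n]=c
    cv2.imwrite(f"pics/{n}0.png",c["img"][:,:,::-1]);print(n,c["camera_matrix"],c["R"],c["t"])
pickle.dump(d,open("c.pkl","wb"))
E
```

```text
{'time_s': 0.0, 'joints': array([-5.60300615e+01,  2.05916418e+01,  6.33257998e-01, -2.09843396e-02,
       -7.01358207e+01, -1.65071988e+01]), 'qd': array([-0.01059295, -0.08887893,  0.00334232,  0.00630491, -0.12618375,
       -0.04180003]), 'joint_torque': array([ 4.92872332e-04, -5.82720244e+01,  2.93052399e+01,  6.99735001e+00,
        6.73428556e-03, -2.09383011e-04]), 'tcp_pos': array([ 0.20240129, -0.64345216,  0.2446137 ]), 'eef_rot': array([ 1.79904073e+02, -7.85610942e-03, -1.62544400e+02]), 'contact_force': array([-0.90135588, -0.13875812, -0.10464633]), 'moment': array([ 0.08170016, -0.03117634,  0.0520713 ]), 'gripper_force': 0.0, 'gripper_width': 0.08760633055360746} 0.019
scene [[370.17650337   0.         317.57500093]
 [  0.         370.17650337 201.6537869 ]
 [  0.           0.           1.        ]] [[-0.31003842  0.95061416 -0.01445333]
 [ 0.63828131  0.19685743 -0.74420704]
 [-0.70460851 -0.23995807 -0.66779261]] [ 0.17577317 -0.27061482  1.56384493]
top [[444.45762829   0.         315.6931181 ]
 [  0.         444.45762829 198.28281324]
 [  0.           0.           1.        ]] [[ 0.00809372 -0.99973307 -0.02163959]
 [-0.98033209 -0.00366556 -0.19732096]
 [ 0.19718896  0.02281104 -0.98010008]] [0.01031667 0.55438091 1.05139726]
```

View pics/top0.png

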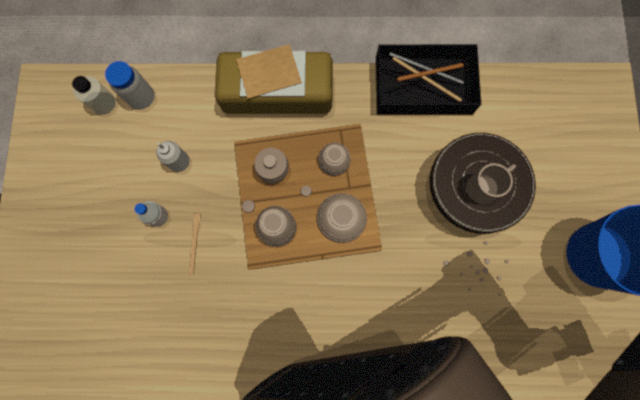

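View pics/scene0.png

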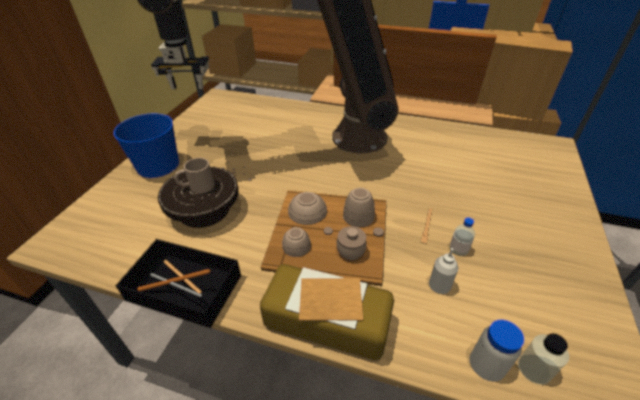

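The top view shows the board with the jar at (270,165), the small bowl at (334,158), the tall bowl at (275,225) and the wide bowl at (342,217). The scene view agrees: tall at (360,205), wide at (307,207). Next I'll enlarge the two feet.

```bash
cat > h.py <<'E'
import numpy as np
def cast(c,u,v,z):
    K,R,t=c["camera_matrix"],c["R"],c["t"]
    d=R.T@np.linalg.inv(K)@[u,v,1]; o=-R.T@t
    return o+d*(z-o[2])/d[2]
def proj(c,X):
    p=c["camera_matrix"]@(c["R"]@X+c["t"]); return p[:2]/p[2]
E
python3 - <<'E'
import cv2,pickle,numpy as np
from h import *
d=pickle.load(open("c.pkl","rb"))
def enl(im,x,y,w,h,f=5):
    o=cv2.resize(im[y:y+h,x:x+w,::-1],None,fx=f,fy=f,interpolation=cv2.INTER_CUBIC)
    return cv2.convertScaleAbs(o,alpha=1.5)
t=enl(d["top"]["img"],240,140,150,115); cv2.imwrite("pics/t1.png",t)
t=enl(d["scene"]["img"],265,170,130,110,6); cv2.imwrite("pics/s1.png",t)
c=d["top"]
for n,u,v,z in(("tall",274,222,.116),("wide",343,215,.074),("jar",270,161,.102),("small",334,155,.074)):
    X=cast(c,u,v,z);print(n,X,proj(d["scene"],X))
for u,v in((234,140),(361,125),(381,250),(248,268)):print(cast(c,u,v,.018))
for u,v in((317,193),(332,145)):pass
E
```

```text
tall [0.48536069 0.10893817 0.116     ] [359.67371355 193.14597778]
wide [ 0.50944425 -0.05341315  0.074     ] [306.7959475  198.15819524]
jar [0.63690742 0.12431352 0.102     ] [352.15219314 232.39752301]
small [ 0.66083784 -0.03160107  0.074     ] [296.47202899 233.15423734]
[0.71896232 0.2328513  0.018     ]
[ 0.76097443 -0.1043736   0.018     ]
[ 0.43008277 -0.15048497  0.018     ]
[0.38303799 0.18266057 0.018     ]
```

View pics/t1.png

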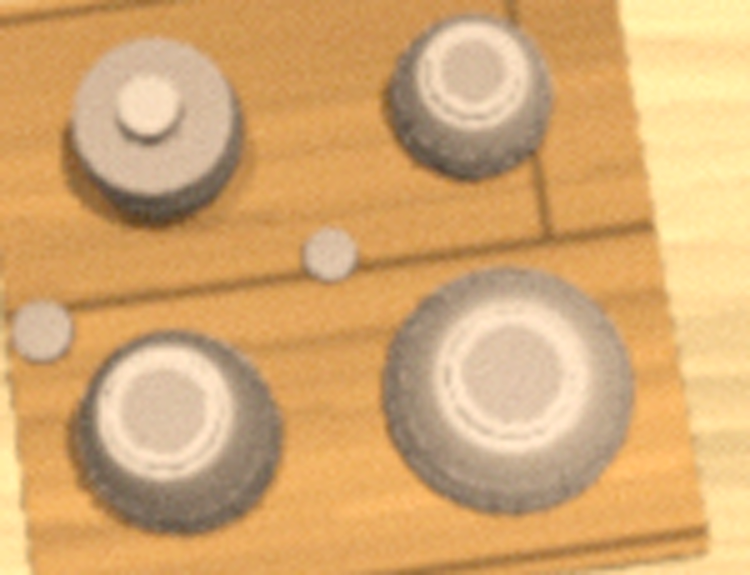

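View pics/s1.png

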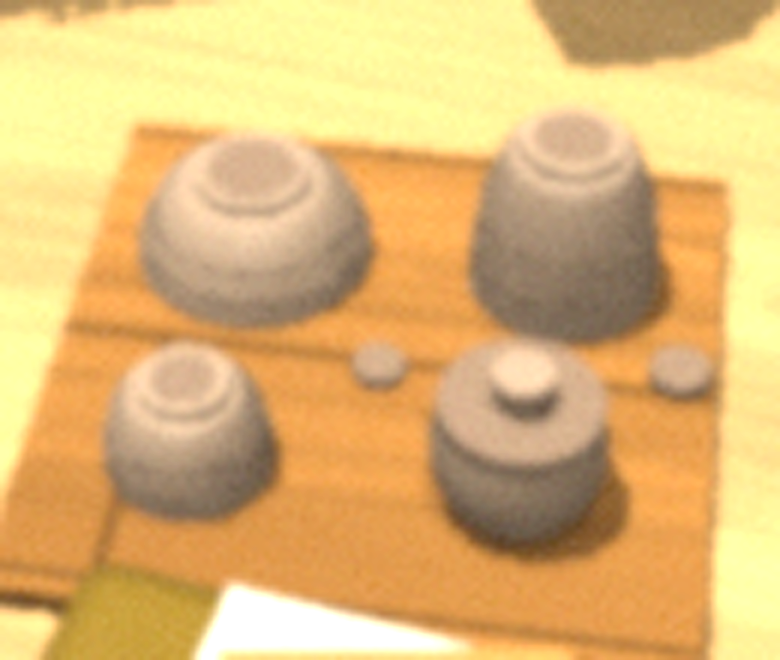

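The crops give the foot centres. In the top crop, tall is at (164,411) and wide at (512,374). In the scene crop, tall is at (576,137) and wide at (254,170). I'll triangulate these.

```bash
python3 - <<'E'
import pickle,cv2,numpy as np
from h import *
d=pickle.load(open("c.pkl","rb"));T,S=d["top"],d["scene"]
P=lambda c:c["camera_matrix"]@np.c_[c["R"],c["t"]]
for n,a,b,z in(("tall",(164,411),(576,137),.116),("wide",(512,374),(254,170),.074)):
    a=np.array(a)/5+[239.6,139.6]; b=np.array(b)/6+[264.6,169.6]
    X=cv2.triangulatePoints(P(T),P(S),a.reshape(2,1),b.reshape(2,1))[:,0]
    print(n,X[:3]/X[3],cast(T,*a,z),cast(S,*b,z))
print(cast(T,484,182,.092),cast(T,493,178,.177))
E
```

```text
tall [0.48535047 0.11197813 0.11959743] [0.48581273 0.11268897 0.116     ] [0.481304   0.11085199 0.116     ]
wide [ 0.51069731 -0.05149254  0.07641879] [ 0.5109071  -0.05099533  0.074     ] [ 0.50830159 -0.05335362  0.074     ]
[ 0.58837279 -0.39156592  0.092     ] [ 0.57706157 -0.38109813  0.177     ]
```

Call:
arm_command(
  travel=[
    [0.05,0.08,0],
    [0.11,0.16,0],
    [0.16,0.24,0],
    [0.22,0.33,0],
    [0.28,0.42,0],
    [0.34,0.51,0],
    [0.39,0.6,0],
    [0.43,0.68,0],
    [0.46,0.76,0],
    [0.48,0.84,0],
    [0.49,0.91,0],
    [0.5,0.96,0],
    [0.5,0.96,0],
    [0.5,0.96,0],
  ],
  delta_rot=[
    [0,0,0],
    [0,0,0],
    [0,0,0],
    [0,0,0],
    [0,0,0],
    [0,0,0],
    [0,0,0],
    [0,0,0],
    [0,0,0],
    [0,0,0],
    [0,0,0],
    [0,0,0],
    [0,0,0],
    [0,0,0],
  ],
  grip=0,
  newtons=5,
)

```text
time_s: 1.85
tcp_pos: [0.4524, -0.164, 0.2454]
eef_rot: [180.0, -0.0, -162.5]
contact_force: [-0.2, -0.9, 0.2]
gripper_width: 0.0005
gripper_force: 0.0
```

Call:
arm_command(
  travel=[
    [0.01,0.08,0],
    [0.02,0.17,0],
    [0.03,0.26,0],
    [0.04,0.35,0],
    [0.05,0.43,0],
    [0.06,0.5,0],
    [0.064,0.54,0],
    [0.064,0.552,0],
    [0.064,0.552,-0.04],
    [0.064,0.552,-0.09],
    [0.064,0.552,-0.14],
    [0.064,0.552,-0.18],
    [0.064,0.552,-0.196],
    [0.064,0.552,-0.196],
    [0.064,0.552,-0.196],
  ],
  delta_rot=[
    [0,0,0],
    [0,0,0],
    [0,0,0],
    [0,0,0],
    [0,0,0],
    [0,0,0],
    [0,0,0],
    [0,0,0],
    [0,0,0],
    [0,0,0],
    [0,0,0],
    [0,0,0],
    [0,0,0],
    [0,0,0],
    [0,0,0],
  ],
)

```text
time_s: 3.72
tcp_pos: [0.485, 0.1121, 0.1484]
eef_rot: [180.0, 0.1, -162.5]
contact_force: [-0.1, -0.2, -0.8]
gripper_width: 0.0007
gripper_force: 0.0
```

```bash
python3 - <<'E'
from plant import r, viewer
import cv2,numpy as np
print([r.get_state()[k] for k in("tcp_pos","contact_force")])
a=cv2.resize(viewer.capture("scene")["img"][140:280,265:415,::-1],None,fx=4,fy=4,interpolation=2)
c=viewer.capture("wrist");print(c["camera_matrix"][0],c["mount"])
b=cv2.resize(c["img"][:,:,::-1],(640,400))[:,100:540]
b=cv2.resize(b,(200,182))
cv2.imwrite("pics/h1.png",np.vstack([cv2.convertScaleAbs(a,alpha=1.4)])); cv2.imwrite("pics/w1.png",c["img"][:,:,::-1])
E
```

```text
[array([0.4850271 , 0.11211967, 0.14838555]), array([-0.14700369, -0.21746682, -0.8150485 ])]
[309.70691629   0.         313.53113019] [[ 6.61512406e-04 -9.62006479e-01 -2.73025818e-01  7.35218778e-02]
 [ 9.99999402e-01  3.98679973e-04  1.01814288e-03  6.50588286e-04]
 [-8.70610125e-04 -2.73026329e-01  9.62006167e-01 -1.39990009e-01]
 [ 0.00000000e+00  0.00000000e+00  0.00000000e+00  1.00000000e+00]]
```

View pics/h1.png

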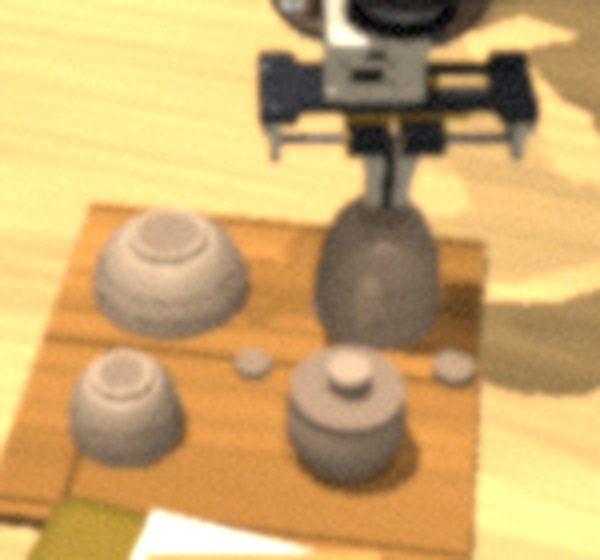

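View pics/w1.png

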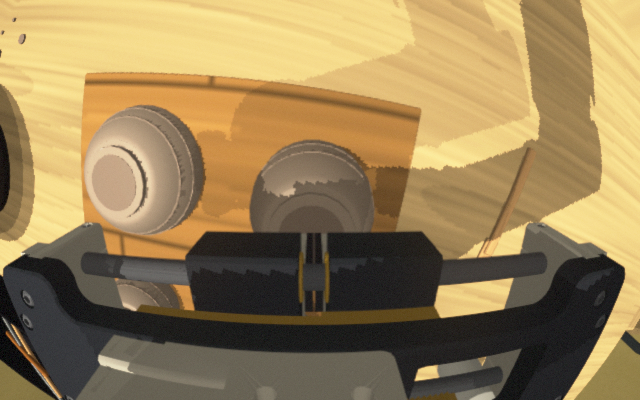

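The scene crop shows the closed fingertips just above the tall foot, at about (388,205). The wrist view shows the foot laterally centred under the fingers, at about (312,210). Next I'll creep down.

Call:
arm_command(
  travel=[
    [0,0,-0.006],
    [0,0,-0.012],
    [0,0,-0.018],
    [0,0,-0.021],
    [0,0,-0.022],
    [0,0,-0.022],
  ],
  delta_rot=[
    [0,0,0],
    [0,0,0],
    [0,0,0],
    [0,0,0],
    [0,0,0],
    [0,0,0],
  ],
)

```text
time_s: 4.58
tcp_pos: [0.4846, 0.1121, 0.1366]
eef_rot: [-180.0, -0.0, -162.5]
contact_force: [-0.2, 0.3, 0.0]
gripper_width: 0.0002
gripper_force: 0.0
```

Call:
arm_command(
  travel=[
    [0,0,-0.001],
    [0,0,-0.002],
    [0,0,-0.003],
    [0,0,-0.004],
    [0,0,-0.005],
    [0,0,-0.006],
    [0,0,-0.006],
    [0,0,-0.006],
  ],
  delta_rot=[
    [0,0,0],
    [0,0,0],
    [0,0,0],
    [0,0,0],
    [0,0,0],
    [0,0,0],
    [0,0,0],
    [0,0,0],
  ],
)

```text
time_s: 5.58
tcp_pos: [0.4845, 0.1121, 0.1336]
eef_rot: [-180.0, 0.0, -162.5]
contact_force: [-0.5, 0.6, 2.3]
gripper_width: 0.0004
gripper_force: 1.1
```

Call:
arm_command(
  travel=[
    [0,0,-0.001],
    [0,0,-0.001],
    [0,0,-0.001],
    [0,0,-0.001],
    [0,0,-0.001],
    [0,0,-0.001],
    [0,0,-0.001],
    [0,0,-0.001],
  ],
  delta_rot=[
    [0,0,0],
    [0,0,0],
    [0,0,0],
    [0,0,0],
    [0,0,0],
    [0,0,0],
    [0,0,0],
    [0,0,0],
  ],
)

```text
time_s: 6.58
tcp_pos: [0.4846, 0.1121, 0.1331]
eef_rot: [-180.0, 0.0, -162.5]
contact_force: [-1.3, -0.0, 2.3]
gripper_width: 0.0003
gripper_force: 1.5
```

Tall foot touched at about 2.3 N and held for over 1 s. Next I'll lift straight up and go over to the wide bowl.

Call:
arm_command(
  travel=[
    [0,0,0.003],
    [0,0,0.01],
    [0,0,0.03],
    [0,0,0.06],
    [0,0,0.09],
    [0,0,0.1],
    [0.01,-0.05,0.1],
    [0.02,-0.12,0.1],
    [0.03,-0.19,0.1],
    [0.04,-0.26,0.1],
    [0.05,-0.31,0.1],
    [0.05,-0.328,0.1],
    [0.05,-0.328,0.09],
    [0.05,-0.328,0.06],
    [0.05,-0.328,0.02],
    [0.05,-0.328,-0.02],
    [0.05,-0.328,-0.045],
    [0.05,-0.328,-0.056],
    [0.05,-0.328,-0.056],
    [0.05,-0.328,-0.056],
  ],
  delta_rot=[
    [0,0,0],
    [0,0,0],
    [0,0,0],
    [0,0,0],
    [0,0,0],
    [0,0,0],
    [0,0,0],
    [0,0,0],
    [0,0,0],
    [0,0,0],
    [0,0,0],
    [0,0,0],
    [0,0,0],
    [0,0,0],
    [0,0,0],
    [0,0,0],
    [0,0,0],
    [0,0,0],
    [0,0,0],
    [0,0,0],
  ],
)

```text
time_s: 9.07
tcp_pos: [0.51, -0.0517, 0.1056]
eef_rot: [-180.0, 0.1, -162.5]
contact_force: [-0.5, -0.1, 0.2]
gripper_width: 0.0002
gripper_force: 0.0
```

```bash
python3 - <<'E'
from plant import r, viewer
import cv2,numpy as np
print([r.get_state()[k] for k in("tcp_pos","contact_force")])
a=cv2.resize(viewer.capture("scene")["img"][140:280,265:415,::-1],None,fx=3,fy=3,interpolation=2)
b=viewer.capture("wrist")["img"][80:360,140:490,::-1]
o=np.zeros((420,800,3),np.uint8);o[:,:450]=cv2.convertScaleAbs(a,alpha=1.4);o[:280,450:]=b
cv2.imwrite("pics/h2.png",o)
E
```

```text
[array([ 0.50997109, -0.05174852,  0.10562662]), array([-0.45168852, -0.08732575,  0.19785182])]
```

View pics/h2.png

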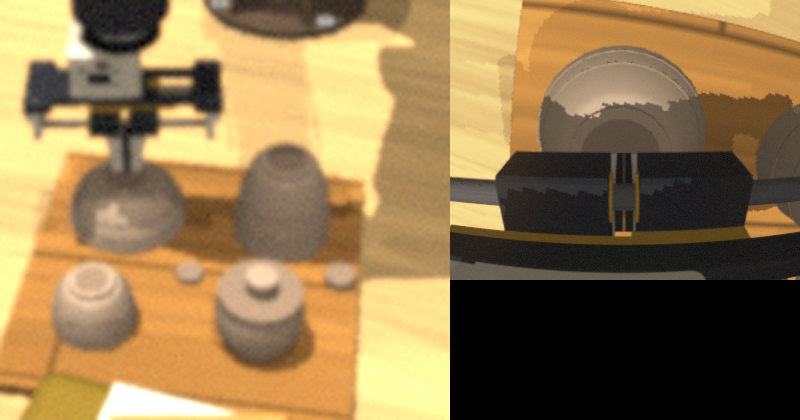

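The left panel shows the fingertips over the wide foot at (125,170), with the tall bowl still standing. The right panel shows the foot centred under the fingers at about (622,130).

Call:
arm_command(
  travel=[
    [0,0,-0.006],
    [0,0,-0.012],
    [0,0,-0.017],
    [0,0,-0.02],
    [0,0,-0.021],
    [0,0,-0.022],
    [0,0,-0.023],
    [0,0,-0.024],
    [0,0,-0.025],
    [0,0,-0.026],
    [0,0,-0.027],
    [0,0,-0.027],
  ],
  delta_rot=[
    [0,0,0],
    [0,0,0],
    [0,0,0],
    [0,0,0],
    [0,0,0],
    [0,0,0],
    [0,0,0],
    [0,0,0],
    [0,0,0],
    [0,0,0],
    [0,0,0],
    [0,0,0],
  ],
)

```text
time_s: 10.68
tcp_pos: [0.5096, -0.0519, 0.0917]
eef_rot: [-180.0, 0.0, -162.5]
contact_force: [-0.4, -0.5, 2.1]
gripper_width: 0.0006
gripper_force: 1.1
```

Call:
arm_command(
  travel=[
    [0,0,-0.001],
    [0,0,-0.002],
    [0,0,-0.002],
    [0,0,-0.002],
    [0,0,-0.002],
    [0,0,-0.002],
    [0,0,-0.002],
    [0,0,-0.002],
  ],
  delta_rot=[
    [0,0,0],
    [0,0,0],
    [0,0,0],
    [0,0,0],
    [0,0,0],
    [0,0,0],
    [0,0,0],
    [0,0,0],
  ],
)

```text
time_s: 11.68
tcp_pos: [0.5096, -0.0519, 0.0906]
eef_rot: [-180.0, 0.0, -162.5]
contact_force: [-2.0, 0.2, 3.7]
gripper_width: 0.0006
gripper_force: 1.9
```

Wide foot touched at about 3.7 N and held for a second. I'll withdraw straight up.

Call:
arm_command(
  travel=[
    [0,0,0.003],
    [0,0,0.01],
    [0,0,0.03],
    [0,0,0.07],
    [0,0,0.12],
    [0,0,0.18],
    [0,0,0.24],
    [0,0,0.29],
    [0,0,0.32],
    [0,-0.05,0.33],
    [-0.02,-0.12,0.33],
    [-0.05,-0.2,0.33],
    [-0.08,-0.27,0.33],
    [-0.1,-0.33,0.33],
    [-0.1,-0.36,0.33],
    [-0.1,-0.36,0.33],
    [-0.1,-0.36,0.33],
  ],
  delta_rot=[
    [0,0,0],
    [0,0,0],
    [0,0,0],
    [0,0,0],
    [0,0,0],
    [0,0,0],
    [0,0,0],
    [0,0,0],
    [0,0,0],
    [0,0,0],
    [0,0,0],
    [0,0,0],
    [0,0,0],
    [0,0,0],
    [0,0,0],
    [0,0,0],
    [0,0,0],
  ],
)

```text
time_s: 13.8
tcp_pos: [0.4598, -0.2314, 0.2554]
eef_rot: [180.0, -0.0, -162.5]
contact_force: [0.4, -0.1, 0.1]
gripper_width: 0.0006
gripper_force: 0.0
```

```bash
python3 - <<'E'
from plant import r, viewer
import cv2
s=r.get_state();print(s["tcp_pos"],s["contact_force"],abs(s["qd"]).max())
a=viewer.capture("scene")["img"][:,:,::-1]
cv2.imwrite("pics/end.png",cv2.convertScaleAbs(cv2.resize(a[165:285,255:405],None,fx=4,fy=4,interpolation=2),alpha=1.4))
E
```

```text
[ 0.45976084 -0.23140593  0.25537523] [ 0.44061759 -0.10532115  0.08684535] 0.576263822676005
```

View pics/end.png

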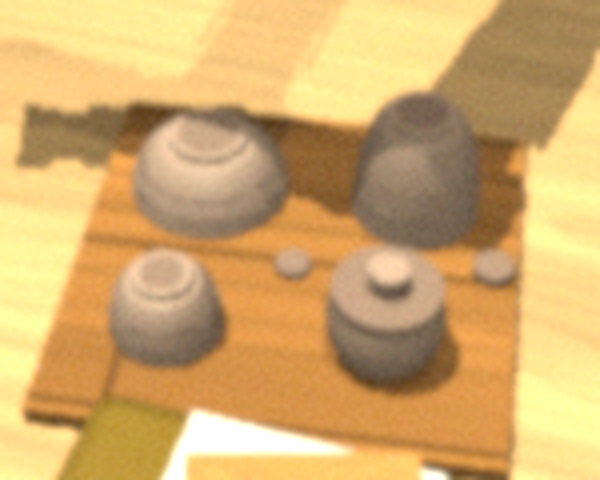

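The closing picture shows every piece where it was: tall foot at (425,112), wide foot at (208,133). The arm is clear.

```bash
python3 -c "
from plant import close_job
print(close_job())"
```

```text
the job is handed in; nothing more can be done
None
```

The job is handed in: I touched the tall bowl's foot, then the wide bowl's, with readings of about 2.3 N and 3.7 N at the end of a rest of about a second on each, then withdrew clear; the closing picture showed all pieces on the board still in place.

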